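# Fit the diffuser plate in front of the ring lamp

## Task

On the macro-photography bench, first pull the steel retaining slide on top of the filter holder out to its stop and leave it out. Then take the diffuser plate (the one with a single broad grip tab in the middle of its top edge) out of the storage rack and lower it, without dropping it, edgewise into the holder's slot in front of the ring lamp until it stands fully home on the slot's floor. Leave the other two plates standing where they are in the rack, and let go of everything.

Things in the scene. Friction and masses are not known exactly. Their poses are not given: they have to be found in the camera images.
- holder: Fixed filter holder: two grooved steel posts, 80 mm high. The slot between them runs along x, open at the top: 108 mm long, 10 mm wide (y), flared to 17 mm over the top 10 mm; floor 12 mm above the table. Origin: on the table under the slot's middle; z up. Ring lamp (140 mm high, face 92 mm from the slot) and camera stand on the -y side. The slide's ledge runs out 156 mm towards -x.
- slot_floor (a point): Middle of the slot's floor, 12 mm above the table; axes as the holder's.
- slide (a joint): Travel of the retaining slide in m: 0 = fully in, where its bar covers 29 mm of the slot's -x end and blocks a plate; 0.045 = out at its stop, towards the holder's -x. A light spring and about 3 N of friction resist it (4 N in all); the friction keeps it where it is left.
- slide_grip (a point): Middle of the retaining slide's upright steel grip, a block 18 mm (x) by 16 mm (y) by 36 mm high on the outer end of a flat bar 22 mm wide. The point moves with the slide; it is 106 mm above the table, 18 mm below the grip's top and 18 mm above the bar's top. Axes as the holder's.
- rack: Fixed black storage rack, 130 mm (x) by 190 mm (y), walls 55 mm high. Three slots along x, 9 mm wide and 108 mm long, at y = -60, 0 and +60 mm; floor 10 mm above the table. Origin: underside centre; z up.
- diffuser: The diffuser plate, loose, 130 g, standing in one of the rack's slots: aluminium frame, white panel, 100 mm wide (x), 6 mm thick (y), 90 mm high (z). In the middle of its top edge one dark grip tab, 40 mm wide (x), 12 mm thick (y), from 90 to 125 mm above the lower edge. Origin: middle of the lower edge; z up. Either face may look to the lamp.
- horned_plate: Another loose plate in the rack, not to be moved: 100 x 6 x 90 mm, with two small pegs at the corners of its top edge (to 113 mm). Origin: middle of the lower edge; axes as the diffuser's.
- low_plate: Another loose plate in the rack, not to be moved: 100 x 6 x 70 mm, with no tab. Origin: middle of the lower edge; axes as the diffuser's.
There are look-alikes about, which are no part of the job. Leave any orange, red or yellow look-alike of the diffuser alone.

How it is judged (in metres and radians):
On the way:
1. the retaining slide is pulled out to its stop (value of joint slide above 0.04 m), for 0.2 s.
At the end, for the whole second after the job is handed in: Diffuser at rest in the slot: lower edge within 6 mm of its floor, middle within 9 mm of the slot's, along it within 0.1 rad (either face), upright within 0.12 rad. Slide still out (36 mm or more). Other two plates within 20 mm of where they stood, upright within 0.2 rad (z of diffuser in the frame of slot_floor between -0.004 and 0.006 m and horizontal distance between diffuser and slot_floor below 0.009 m and angle between the x axis of diffuser and the x axis of holder, either way round below 0.1 rad and angle between diffuser's own z axis and vertical below 0.12 rad and linear speed of diffuser below 0.02 m/s and value of joint slide above 0.036 m and distance of each of horned_plate, low_plate from where it was at the start of the episode below 0.02 m and angle between each of horned_plate, low_plate's own z axis and vertical below 0.2 rad); the robot touches nothing.
It fails at once if the diffuser plate is dropped (faster than 0.6 m/s, about 18 mm of free fall, while no finger holds it) (linear speed of diffuser above 0.6 m/s and contact force between diffuser and the fingers below 0.1 N).
It also fails if it takes over 51 s, if anything falls off the work surface, if the arm or the gripper's body presses on something with over 40 N, if the wrist force passes 120 N, or if a joint passes its speed limit or range.

## Robot

A 6-joint arm with a two-finger parallel gripper is mounted at the origin on the work surface. World frame = base frame: x ahead of the robot, y to its left, z up, the work surface at z = 0. Lengths are in mm, angles in rad, forces in N, time in s.
With the tool pointing down it reaches from about 350 to 850 mm from the base axis. Payload 8.1 kg.
Tool frame: the origin (TCP) lies between the finger pads; the fingertips stand 11 mm ahead of it and the grasp point (between the pads) lies 8 mm behind it; z points along the fingers, y is the direction in which the jaws open and shut (so a half turn about z gives the same grasp; the last joint's range is limited). The gripper opens to 93 mm and grips with 3 to 60 N. Pads are 15 mm wide; open, the fingers measure 128 mm over their backs; the gripper's body (75 mm by 188 mm) begins 65 mm behind the grasp point.
Start: joints at [-1.348, 0.13, 1.488, -0, 1.523, -0.085], TCP at [181.798, -571.799, 195.935] pointing down, gripper open.
Joint ranges: [-2.96, 2.96], [-0.89, 2.26], [0.02, 2.5], [-1.34, 4.48], [0, 2.73], [-2.66, 2.66]. Speed limits (rad/s): [2.39, 2.39, 2.79, 3.14, 3.14, 3.14].

## Interface

Orientations are given as a unit quaternion [w, x, y, z].
In Python, from plant import get_state, vision, order, nets gives the robot as it stands. The module is installed in compiled form; this text tells all that it offers.
- The arm moves only by the tool carry_out, never from a script. Its argument "deltas" is one flat list of numbers, 6 for each row, row after row: the shift along the tool's x, y, z in m, then the turn, a rotation vector about the tool's x, y, z in degrees. A call has 1 to 20 rows; each row is the pose to reach, as a shift and turn from the pose measured when the call began, along the tool's axes at that moment; what a row does not reach only later rows make up. A row lasts 1/10 s, in which the tool goes at most 50 mm and 8.59 degrees, less where a joint would pass 70% of its speed; a pose out of reach is approached as far as the arm can. A call with a gripper value outside its range is refused whole. "claw" is the finger opening in m, from 0 to 0.093, set as the call begins (left out, the last holds). The fingers move at their own pace and stop on an object; "newtons" is the grip in N (left out, the last holds). Time passes only in rows, so rows that repeat a pose let the fingers close. It gives the time, the measured TCP pose, the force and the opening at its end, in the units of the state.
- get_state(): the state, without advancing time (a new reading comes with each control period).
- vision.capture(name): name is "scene" or "top" or "wrist"; returns the picture (384x512x3 uint8, red, green, blue); there is no depth.
- vision.camera_params(name): a dict with "mtx" (3x3 intrinsics, pixels), "extrinsics" (4x4, takes a point from world to camera coordinates); the wrist camera has in their place "T_tool_cam" (4x4, takes a point from camera to tool coordinates, whose origin is the TCP and whose axes are the flange's). Camera axes: x right, y down, z forward; pixel columns grow to the right and rows downward; lengths in mm; the calibration is good to about 2 mm. A picture is of the moment at which its call begins: read the wrist's pose just before it. camera_params takes no time and is no camera call.
- order.job_done(): hands the job in, once; it reports no verdict.
Trained networks look in the newest picture that a camera, given by its name, has taken for a name from the list of things; names that differ only in an ending like _2 or _b are one class to them, and where a whole thing is asked for, a point or a joint stands for the part that bears it (a point fixed in the world has none). Each returns a list of dicts, best first, with "conf" (0 to 1); they miss things now and then, are a little off and sometimes report something else, mostly with a low value. They report only what shows in the picture. A call takes as long as a camera call. They do not tell look-alikes from the thing itself.
- nets.boxes_of(camera, name): "box" ([left, top, right, bottom] in pixels, round what is visible of it).
The state is a dict: "time_s": time; "joint_positions": joint angles; "qd": joint speeds; "tau": joint torques, N m; "tool_pos": TCP position; "orientation": TCP orientation; "wrist_force": force on the tool from outside, world axes, zero at the start; "ft_torque": the same for the moment, N m; "finger_gap": finger opening in mm.
Only numpy, scipy, OpenCV 4.12 (cv2) and the standard library are available. Lean on these libraries where they do the work, as an engineer would, in place of code of your own. Each camera call takes 0.05 s, during which the arm holds its last target. There are 200 camera calls.

## Working session

There is one attempt and no reset: what is moved stays moved. The work goes in short steps, Python scripts to look and compute and a tool call to move; the robot and the scene stay as the last step left them, time stands still between calls to the robot, and variables do not carry over. Pictures are saved under pics/ and viewed, about 8 in all and at most 12, crops included, and the job is handed in when it is done.

Besides the shell and the picture viewer there is one more tool, called after "Call:" as name(argument=value, ...) on one line, values as JSON. carry_out: Moves the arm, as the interface text tells. Its arguments: {"type":"object","properties":{"deltas":{"type":"array"},"claw":{"type":"number"},"newtons":{"type":"number"}},"required":["deltas"]}

```bash
mkdir -p pics; cat > h.py <<'E'
import numpy as np, cv2
from plant import get_state, vision, order, nets
from scipy.spatial.transform import Rotation as R
def cap(n,f=None):
    im=vision.capture(n)
    if f: cv2.imwrite('pics/'+f,im[:,:,::-1])
    return im
def tool():
    s=get_state(); q=s['orientation']
    T=np.eye(4); T[:3,:3]=R.from_quat([q[1],q[2],q[3],q[0]]).as_matrix(); T[:3,3]=s['tool_pos']; return T
def cam(n,T=None):
    p=vision.camera_params(n); K=np.array(p['mtx'])
    if n=='wrist': E=np.linalg.inv(T@np.array(p['T_tool_cam']))
    else: E=np.array(p['extrinsics'])
    return K,E
def onplane(K,E,uv,z):
    d=E[:3,:3].T@np.linalg.inv(K)@np.array([uv[0],uv[1],1.]); c=-E[:3,:3].T@E[:3,3]
    return c+d*(z-c[2])/d[2]
def proj(K,E,P):
    P=np.atleast_2d(P); q=(P@E[:3,:3].T+E[:3,3])@K.T; return q[:,:2]/q[:,2:]
E
python3 - <<'E'
from h import *
s=get_state(); print(s)
for n in ['scene','top']:
    im=cap(n,n+'0.png')
    for t in ['holder','slide_grip','rack','diffuser','horned_plate','low_plate']:
        print(n,t,[(np.round(d['box']).tolist(),round(d['conf'],2)) for d in nets.boxes_of(n,t)][:4])
    K,E=cam(n); print(K.round(1).tolist(),E.round(3).tolist())
a=cv2.imread('pics/scene0.png');b=cv2.imread('pics/top0.png')
E
```

```text
{'time_s': 0.0, 'joint_positions': array([-1.34838593e+00,  1.31169670e-01,  1.48926821e+00,  1.50233547e-05,
        1.52299375e+00, -8.53860950e-02]), 'qd': array([ 0.0012599 ,  0.00082563, -0.00086296,  0.00128683, -0.0007629 ,
        0.00023389]), 'tau': array([-4.76453843e-04, -5.59840357e+01, -4.91768610e+01,  7.67415692e-02,
        3.54196806e-02, -1.73217923e-04]), 'tool_pos': array([ 181.67625976, -571.19673529,  194.888486  ]), 'orientation': array([-9.17845763e-04,  9.88180658e-01,  1.53291036e-01, -5.54617580e-05]), 'wrist_force': array([-0.28604912,  0.17705196, -0.40361896]), 'ft_torque': array([-0.00539223, -0.02173116, -0.00417433]), 'finger_gap': 92.91873335572906}
scene holder [([78.0, 100.0, 198.0, 195.0], 0.74), ([252.0, 197.0, 279.0, 230.0], 0.26)]
scene slide_grip [([253.0, 199.0, 279.0, 229.0], 0.74), ([158.0, 127.0, 180.0, 148.0], 0.6)]
scene rack [([242.0, 196.0, 331.0, 272.0], 0.78)]
scene diffuser [([290.0, 210.0, 320.0, 254.0], 0.87), ([351.0, 206.0, 395.0, 257.0], 0.7), ([284.0, 262.0, 301.0, 325.0], 0.65), ([332.0, 242.0, 355.0, 300.0], 0.59)]
scene ho
[... 161 characters left out ...]
0]] [[-0.65, 0.759, -0.02, 218.098], [0.509, 0.416, -0.754, -277.211], [-0.564, -0.501, -0.657, 1668.849], [0.0, 0.0, 0.0, 1.0]]
top holder [([342.0, 166.0, 487.0, 252.0], 0.9)]
top slide_grip [([369.0, 201.0, 386.0, 232.0], 0.75)]
top rack [([166.0, 173.0, 247.0, 228.0], 0.66)]
top diffuser [([176.0, 177.0, 186.0, 218.0], 0.87), ([142.0, 134.0, 174.0, 164.0], 0.82), ([112.0, 244.0, 157.0, 253.0], 0.55)]
top horned_plate [([201.0, 182.0, 214.0, 218.0], 0.57)]
top low_plate [([225.0, 183.0, 232.0, 225.0], 0.47)]
[[447.3, 0.0, 256.8], [0.0, 447.3, 193.2], [0.0, 0.0, 1.0]] [[0.026, -1.0, -0.007, 151.268], [-0.982, -0.025, -0.188, 574.233], [0.188, 0.012, -0.982, 1133.675], [0.0, 0.0, 0.0, 1.0]]
```

View pics/scene0.png

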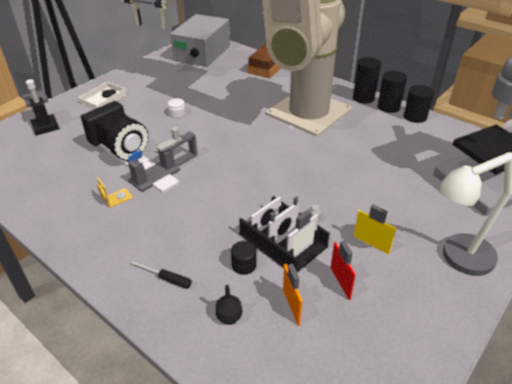

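View pics/top0.png

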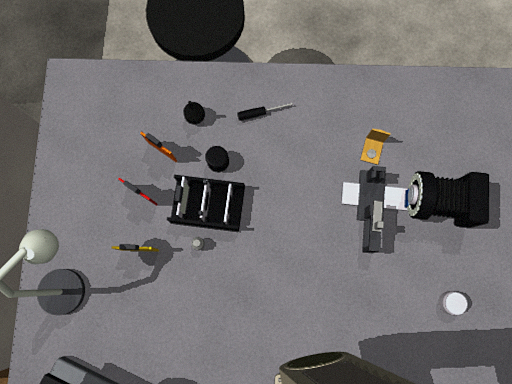

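The scene view shows the rack at (285,235), with the diffuser (dark tab) nearest the right, and the lamp and holder at (130,140) and (165,160). The top view has the rack at (207,202), with the tabbed plate in its left slot at (181,198). The holder is at (375,200), its grip on the robot side. Orange, red and yellow look-alikes stand outside the rack.

```bash
python3 - <<'E'
from h import *
K,E=cam('top')
for n,uv,z in [('grip top',(377,210),124),('holder mid',(376,200),90),('diff tab',(182,187),135),('horn top',(207,199),100),('low top',(229,203),80),('rack c',(207,202),55),('cyl',(197,243),40)]:
    print(n,onplane(K,E,uv,z).round(0))
T=tool(); print(T.round(3)); print(vision.camera_params('wrist'))
im=cv2.imread('pics/top0.png'); 
a=cv2.resize(im[155:265,335:425],None,fx=4.5,fy=4.5,interpolation=cv2.INTER_CUBIC)
b=cv2.resize(im[155:265,165:245],None,fx=4.5,fy=4.5,interpolation=cv2.INTER_CUBIC)
cv2.imwrite('pics/crop.png',np.hstack([b,a]))
E
```

```text
grip top [ 522. -134.  124.]
holder mid [ 553. -141.   90.]
diff tab [566. 351. 135.]
horn top [543. 292. 100.]
low top [538. 237.  80.]
rack c [543. 297.  55.]
cyl [435. 320.  40.]
[[ 9.53000e-01  3.03000e-01 -0.00000e+00  1.81786e+02]
 [ 3.03000e-01 -9.53000e-01 -0.00000e+00 -5.71791e+02]
 [-0.00000e+00 -0.00000e+00 -1.00000e+00  1.95953e+02]
 [ 0.00000e+00  0.00000e+00  0.00000e+00  1.00000e+00]]
{'mtx': array([[314.77877208,   0.        , 265.97410445],
       [  0.        , 314.77877208, 188.51254214],
       [  0.        ,   0.        ,   1.        ]]), 'T_tool_cam': array([[-9.23139389e-04, -9.63742566e-01, -2.66832184e-01,
         7.29479362e+01],
       [ 9.99999314e-01, -6.97368362e-04, -9.40872938e-04,
         2.93206160e-01],
       [ 7.20678976e-04, -2.66832870e-01,  9.63742549e-01,
        -1.88339125e+02],
       [ 0.00000000e+00,  0.00000000e+00,  0.00000000e+00,
         1.00000000e+00]])}
```

View pics/crop.png

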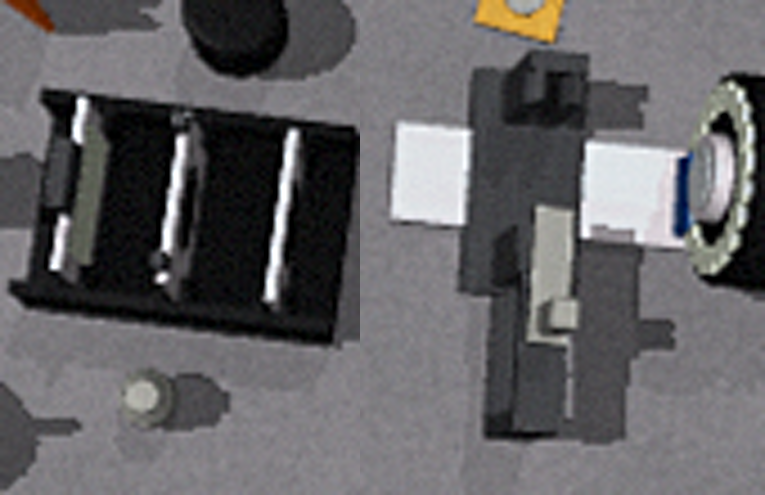

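Call:
carry_out(deltas=[0.428,-0.324,-0.05,0,0,17.6,0.428,-0.324,-0.05,0,0,17.6,0.428,-0.324,-0.05,0,0,17.6,0.428,-0.324,-0.05,0,0,17.6,0.428,-0.324,-0.05,0,0,17.6,0.428,-0.324,-0.05,0,0,17.6,0.428,-0.324,-0.05,0,0,17.6,0.428,-0.324,-0.05,0,0,17.6,0.428,-0.324,-0.05,0,0,17.6,0.428,-0.324,-0.05,0,0,17.6,0.428,-0.324,-0.05,0,0,17.6,0.428,-0.324,-0.05,0,0,17.6,0.428,-0.324,-0.05,0,0,17.6,0.428,-0.324,-0.05,0,0,17.6,0.428,-0.324,-0.05,0,0,17.6], claw=0.05)

```text
time_s: 2.2
tool_pos: [490.9, -134.5, 245.8]
orientation: [0.0, 1.0, -0.001, -0.0]
wrist_force: [0.3, 0.3, 0.2]
finger_gap: 49.7
```

```bash
python3 - <<'E'
from h import *
T=tool(); np.save('T1.npy',T); im=cap('wrist','w1.png'); print(T.round(3),get_state()['time_s'])
for t in ['holder','slide_grip']: print(t,[(np.round(d['box']).tolist(),round(d['conf'],2)) for d in nets.boxes_of('wrist',t)][:3])
cv2.imwrite('pics/w1b.png',cv2.resize(cv2.imread('pics/w1.png'),None,fx=1.5,fy=1.5,interpolation=cv2.INTER_CUBIC))
E
```

```text
[[ 1.00000e+00 -1.00000e-03 -0.00000e+00  4.90886e+02]
 [-1.00000e-03 -1.00000e+00 -0.00000e+00 -1.34501e+02]
 [-0.00000e+00  0.00000e+00 -1.00000e+00  2.45793e+02]
 [ 0.00000e+00  0.00000e+00  0.00000e+00  1.00000e+00]] 2.25
holder []
slide_grip [([261.0, 114.0, 286.0, 193.0], 0.92)]
```

View pics/w1b.png

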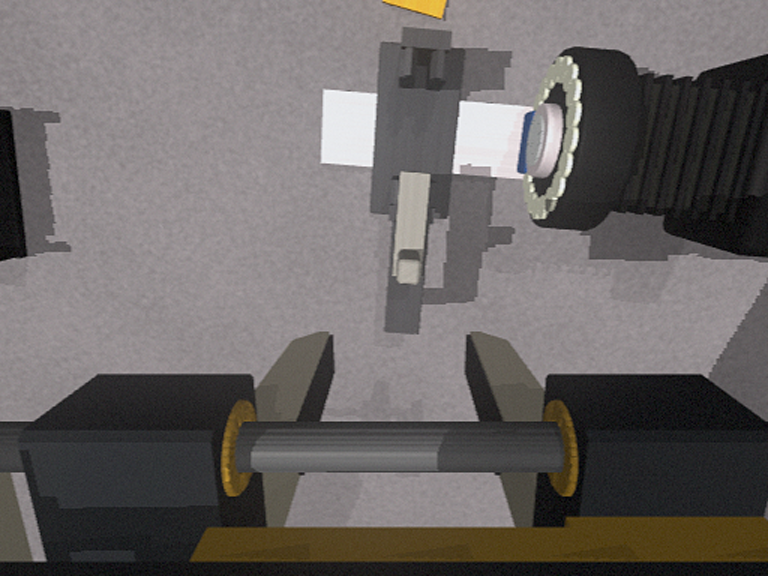

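The wrist view shows the slide bar (393–431, 172–280 at 1.5x), its grip at (408,271), the far grooved post at (425,60) and the lamp to the right. I'll zoom in for edges.

```bash
python3 - <<'E'
from h import *
im=cv2.imread('pics/w1.png')[15:225,235:325]
a=cv2.resize(im[:105],None,fx=5.6,fy=5.6,interpolation=cv2.INTER_CUBIC)
b=cv2.resize(im[95:200],None,fx=4.4,fy=5.6,interpolation=cv2.INTER_CUBIC)
a=np.clip(a*1.6,0,255).astype(np.uint8); b=cv2.resize(im[95:200],(290,588)) if 0 else cv2.resize(im[95:200,20:70],(280,588),interpolation=cv2.INTER_CUBIC)
cv2.imwrite('pics/w1c.png',np.hstack([a,b]))
E
```

```text
(no output)
```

View pics/w1c.png

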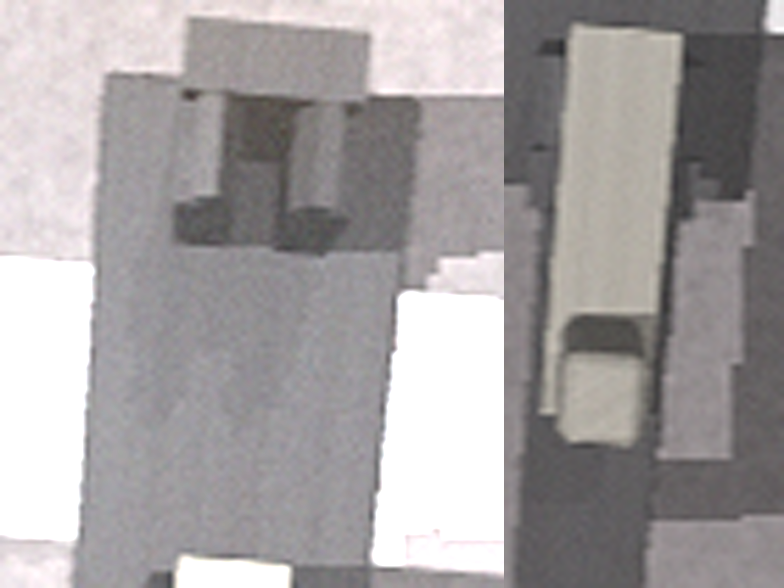

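```bash
python3 - <<'E'
from h import *
K,E=cam('wrist',np.load('T1.npy'))
Rr=lambda x,y:(255+(x-504)/5.6,110+y/5.6); L=lambda x,y:(235+x/5.6,15+y/5.6)
P=lambda uv,z:onplane(K,E,uv,z)[:2].round(1)
print('bar',[P(Rr(*p),88) for p in [(570,25),(684,33),(543,412),(655,315)]])
print('grip',[P(Rr(*p),124) for p in [(567,352),(640,352),(562,440),(636,443),(601,397)]])
print('groove far mid',P(L(261,97),80),'near',P(L(254,203),80),[P(L(*p),80) for p in [(224,97),(300,100),(218,195),(290,210)]])
print('post',[P(L(*p),80) for p in [(187,17),(370,35),(185,92),(365,97)]])
print('base edge',[P(L(*p),12) for p in [(105,75),(80,535),(418,100),(372,560)]])
E
```

```text
bar [array([ 550.3, -135.8]), array([ 548.8, -157.7]), array([ 473.8, -130.3]), array([ 493.8, -152.7])]
grip [array([ 494.4, -135.1]), array([ 494.3, -148.3]), array([ 477.9, -134.2]), array([ 477.3, -147.7]), array([ 486. , -141.3])]
groove far mid [ 632.1 -151.2] near [ 614.1 -150.1] [array([ 632.1, -144.4]), array([ 631.6, -158.3]), array([ 615.5, -143.4]), array([ 612.9, -156.8])]
post [array([ 645.3, -137.6]), array([ 642.3, -170.9]), array([ 632.9, -137.3]), array([ 632. , -170.2])]
base edge [array([ 649.6, -120.3]), array([ 552.3, -113.2]), array([ 644.5, -188.6]), array([ 546.5, -181.3])]
```

Call:
carry_out(deltas=[-0.005,0.007,0.08,0,0,4.2,-0.005,0.007,0.08,0,0,4.2,-0.005,0.007,0.11,0,0,4.2,-0.005,0.007,0.13,0,0,4.2,-0.005,0.007,0.141,0,0,4.2,-0.005,0.007,0.141,0,0,4.2,-0.005,0.007,0.141,0,0,4.2])

```text
time_s: 3.05
tool_pos: [486.6, -141.7, 105.9]
orientation: [0.0, 0.999, -0.037, 0.0]
wrist_force: [0.3, -0.0, 0.2]
finger_gap: 50.4
```

Call:
carry_out(deltas=[0,0,0,0,0,0,0,0,0,0,0,0,0,0,0,0,0,0,0,0,0,0,0,0,0,0,0,0,0,0,0,0,0,0,0,0], claw=0.005, newtons=20)

```text
time_s: 3.65
tool_pos: [486.6, -141.7, 106.0]
orientation: [0.0, 0.999, -0.037, 0.001]
wrist_force: [-0.0, -0.7, -0.2]
finger_gap: 7.4
```

The gap of 7.4 mm is less than the grip's 16 mm, so I may have missed. I'll look.

```bash
python3 - <<'E'
from h import *
T=tool(); im=cap('wrist','w2.png'); s=get_state(); print(s['finger_gap'],s['time_s'],T[:3,3])
K,E=cam('wrist',T); print(proj(K,E,[[486,-141.3,124],T[:3,3],T[:3,3]+[0,0,11]]))
print(nets.boxes_of('wrist','slide_grip')[:2])
cv2.imwrite('pics/w2b.png',cv2.resize(cv2.imread('pics/w2.png')[60:330,130:400],None,fx=2.2,fy=2.2))
E
```

```text
6.303721463130379 3.7 [ 486.57517738 -141.70526366  105.96503732]
[[264.62500667 232.26322817]
 [265.30010659 220.09077981]
 [265.26591723 226.68595248]]
[{'box': [250.6, 116.8, 284.3, 246.0], 'conf': 0.97}]
```

View pics/w2b.png

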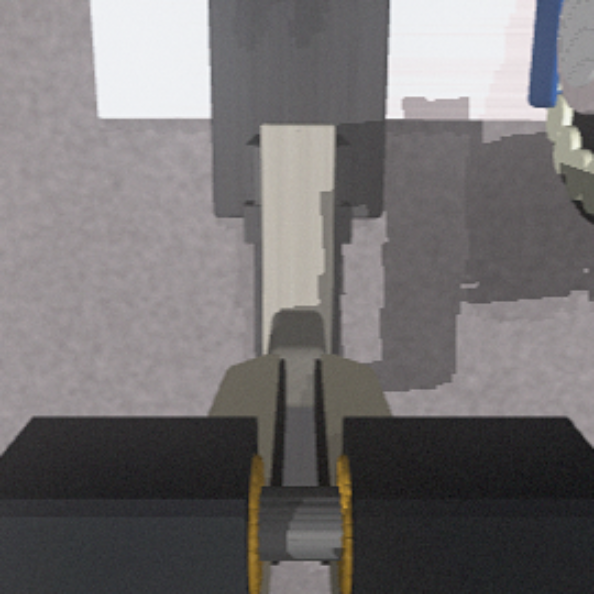

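```bash
python3 - <<'E'
from h import *
T=tool(); K,E=cam('wrist',T)
print(onplane(K,E,(298/2.2+130,125/2.2+60),88).round(1),onplane(K,E,(298/2.2+130,310/2.2+60),88).round(1),onplane(K,E,(298/2.2+130,345/2.2+60),124).round(1))
cap('scene','s2.png'); cap('top','t2.png'); s=get_state(); print(s['finger_gap'],s['wrist_force'])
K,E=cam('scene'); print(proj(K,E,[[486,-141,106],T[:3,3]]))
a=cv2.resize(cv2.imread('pics/s2.png')[80:200,100:220],None,fx=5,fy=5,interpolation=cv2.INTER_CUBIC)
cv2.imwrite('pics/s2c.png',a)
E
```

```text
[ 549.9 -146.6   88. ] [ 493.6 -142.3   88. ] [ 495.5 -142.5  124. ]
4.62640619916698 [-0.02782016  0.09536532 -0.22440118]
[[175.21166133 132.99577811]
 [174.92383169 133.02045376]]
```

View pics/s2c.png

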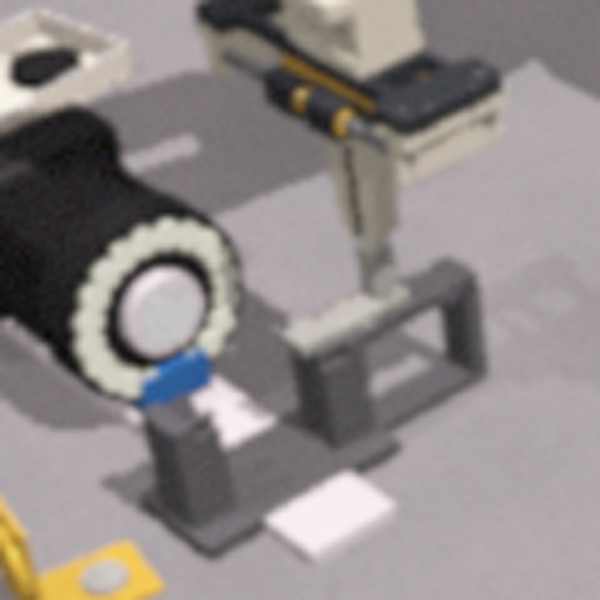

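The fingers closed on nothing, though they were centred over the grip. In the wrist picture the fingertips appear about 24 mm behind the TCP, not 11 mm ahead. The scene view agrees: the tips stand just above the grip's top. I'll open and go about 34 mm lower, which clears the bar with a 50 mm opening even if the documented geometry is right, and regrip. The gap will show which is true.

Call:
carry_out(deltas=[0,0,0,0,0,0,0,0,0,0,0,0,0,0,0,0,0,0,0,0,0,0,0,0,0,0,0,0,0,0,0,0,0,0,0,0,0,0,0.01,0,0,0,0,0,0.02,0,0,0,0,0,0.03,0,0,0,0,0,0.033,0,0,0,0,0,0.033,0,0,0], claw=0.05)

```text
time_s: 4.95
tool_pos: [485.7, -141.4, 71.7]
orientation: [-0.0, 0.999, -0.037, -0.001]
wrist_force: [-1.2, 0.6, 0.7]
finger_gap: 50.2
```

Call:
carry_out(deltas=[0,0,0,0,0,0,0,0,0,0,0,0,0,0,0,0,0,0,0,0,0,0,0,0,0,0,0,0,0,0,0,0,0,0,0,0,0,0,0,0,0,0], claw=0.005, newtons=20)

```text
time_s: 5.65
tool_pos: [485.9, -140.9, 71.9]
orientation: [-0.001, 0.999, -0.037, -0.0]
wrist_force: [0.1, 5.3, 2.8]
finger_gap: 15.8
```

The gap is 15.8 mm, so the grip is held and the real fingertips do sit well behind the reported TCP. Next I pull.

Call:
carry_out(deltas=[-0.006,0,0,0,0,0,-0.012,0,0,0,0,0,-0.018,0,0,0,0,0,-0.024,0,0,0,0,0,-0.03,0,0,0,0,0,-0.036,0,0,0,0,0,-0.042,0,0,0,0,0,-0.046,0,0,0,0,0,-0.046,0,0,0,0,0,-0.046,0,0,0,0,0,-0.046,0,0,0,0,0])

```text
time_s: 6.75
tool_pos: [442.5, -137.4, 72.3]
orientation: [-0.0, 0.999, -0.037, 0.003]
wrist_force: [17.7, 3.3, -11.0]
finger_gap: 15.7
```

Call:
carry_out(deltas=[0,0,0,0,0,0,0,0,0,0,0,0,0,0,0,0,0,0,0,0,0,0,0,0,0,0,0,0,0,0,0,0,-0.03,0,0,0,0,0,-0.08,0,0,0,0.02,0,-0.13,0,0,0,0.05,0,-0.18,0,0,0,0.06,0,-0.19,0,0,0,0.06,0,-0.19,0,0,0,0.06,0,-0.19,0,0,0], claw=0.05)

```text
time_s: 7.95
tool_pos: [501.1, -142.0, 262.0]
orientation: [-0.0, 0.999, -0.037, 0.002]
wrist_force: [0.1, 0.4, -0.4]
finger_gap: 50.2
```

```bash
python3 - <<'E'
from h import *
T=tool(); np.save('T3.npy',T); cap('wrist','w3.png'); print(T[:3,3],get_state()['time_s'])
print(nets.boxes_of('wrist','slide_grip')[:2])
a=cv2.resize(cv2.imread('pics/w3.png')[0:200,190:340],None,fx=4,fy=4,interpolation=cv2.INTER_CUBIC)[:600]
cv2.imwrite('pics/w3c.png',np.clip(a*1.3,0,255).astype(np.uint8))
E
```

```text
[ 501.05728062 -142.02183851  262.04230863] 8.0
[{'box': [256.9, 158.8, 274.9, 232.4], 'conf': 0.58}]
```

View pics/w3c.png

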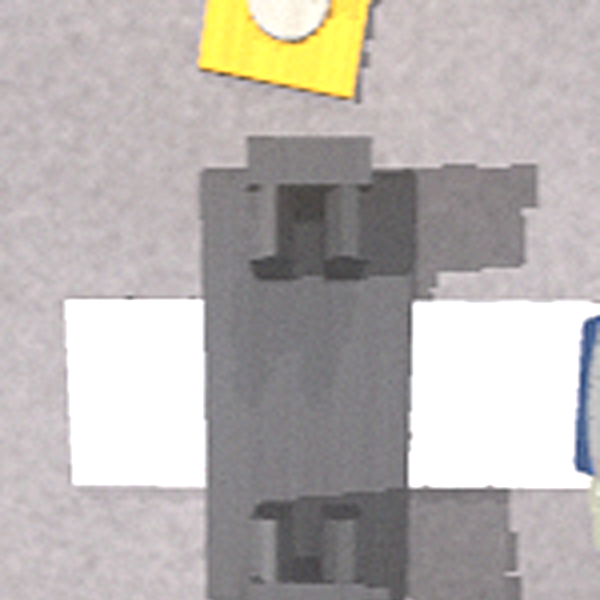

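```bash
python3 - <<'E'
from h import *
T=np.load('T3.npy'); K,E=cam('wrist',T)
P=lambda x,y,z:onplane(K,E,(190+x/4,y/4),z)[:2]
a=P(302,184,80);b=P(301.5,584,80); print(a,b,(a+b)/2,np.linalg.norm(a-b),np.degrees(np.arctan2(*(a-b)[::-1])))
print('plate',[P(*p,12).round(1) for p in [(202,170),(205,490),(415,170),(409,490)]])
b=nets.boxes_of('wrist','slide_grip')[0]['box']; print(onplane(K,E,((b[0]+b[2])/2,b[1]),88),T.round(3))
E
```

```text
[ 632.56840341 -151.62403325] [ 524.26599309 -143.24049482] [ 578.41719825 -147.43226403] 108.6264047016309 -4.426359362705004
plate [array([ 650. , -120.6]), array([ 549.8, -111.9]), array([ 644.9, -188.7]), array([ 544.6, -181.4])]
[ 510.41811427 -142.82526195   88.        ] [[ 9.97000e-01 -7.50000e-02  5.00000e-03  5.01057e+02]
 [-7.50000e-02 -9.97000e-01  1.00000e-03 -1.42022e+02]
 [ 5.00000e-03 -1.00000e-03 -1.00000e+00  2.62042e+02]
 [ 0.00000e+00  0.00000e+00  0.00000e+00  1.00000e+00]]
```

Both posts and the slot are now clear. The slot ends are at crop (302,184) and (302,584), giving a length of 108.6 mm, middle (578.4,-147.4) and yaw -4.4°. The slide is out. Next is the rack.

Call:
carry_out(deltas=[0.004,-0.479,-0.01,0,0,0,0.004,-0.479,-0.01,0,0,0,0.004,-0.479,-0.01,0,0,0,0.004,-0.479,-0.01,0,0,0,0.004,-0.479,-0.01,0,0,0,0.004,-0.479,-0.01,0,0,0,0.004,-0.479,-0.01,0,0,0,0.004,-0.479,-0.01,0,0,0,0.004,-0.479,-0.01,0,0,0,0.004,-0.479,-0.01,0,0,0,0.004,-0.479,-0.01,0,0,0,0.004,-0.479,-0.01,0,0,0,0.004,-0.479,-0.01,0,0,0,0.004,-0.479,-0.01,0,0,0])

```text
time_s: 9.5
tool_pos: [539.8, 334.2, 271.5]
orientation: [-0.001, 0.999, -0.038, 0.001]
wrist_force: [0.2, 0.5, -0.3]
finger_gap: 49.8
```

```bash
python3 - <<'E'
from h import *
T=tool(); np.save('T4.npy',T); cap('wrist','w4.png'); print(T.round(3),get_state()['time_s'])
for t in ['diffuser','rack','horned_plate']: print(t,[(np.round(d['box'],1).tolist(),round(d['conf'],2)) for d in nets.boxes_of('wrist',t)][:3])
a=cv2.resize(cv2.imread('pics/w4.png')[60:235,150:400],None,fx=3.2,fy=3.2,interpolation=cv2.INTER_CUBIC)
cv2.imwrite('pics/w4c.png',np.clip(a*1.3,0,255).astype(np.uint8))
E
```

```text
[[ 9.97000e-01 -7.70000e-02  2.00000e-03  5.39803e+02]
 [-7.70000e-02 -9.97000e-01  2.00000e-03  3.34220e+02]
 [ 2.00000e-03 -2.00000e-03 -1.00000e+00  2.71465e+02]
 [ 0.00000e+00  0.00000e+00  0.00000e+00  1.00000e+00]] 9.55
diffuser [([233.3, 110.4, 251.1, 199.7], 0.92), ([142.2, 237.4, 185.9, 256.5], 0.82), ([116.0, 6.1, 214.3, 68.7], 0.66)]
rack [([215.7, 101.1, 369.4, 203.4], 0.65)]
horned_plate [([288.0, 117.0, 299.7, 201.2], 0.93)]
```

View pics/w4c.png

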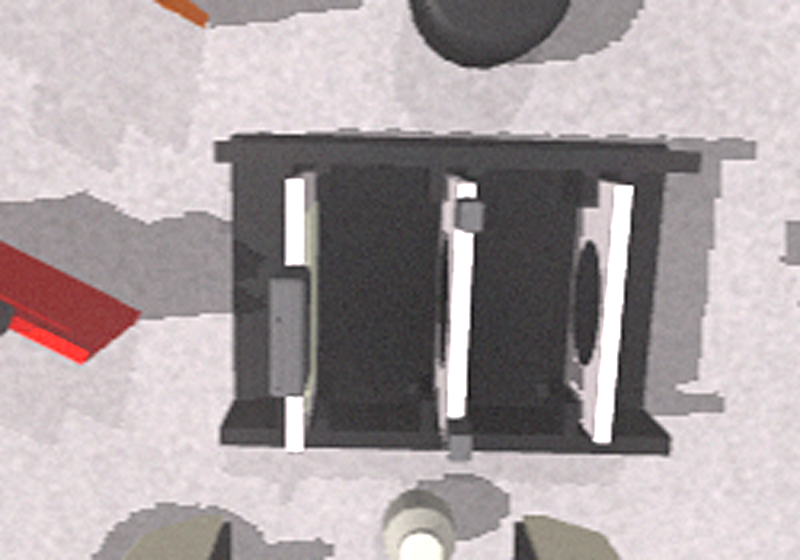

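The diffuser is in the left slot. Its tab top spans crop (271–307, 280–394), and its white top edge runs from (295,180) to (294,450). The horned plate is in the middle slot and the low plate on the right.

```bash
python3 - <<'E'
from h import *
T=np.load('T4.npy'); K,E=cam('wrist',T)
P=lambda x,y,z:onplane(K,E,(150+x/3.2,60+y/3.2),z)[:2]
c=P(288.5,338,135); print('tab',[P(*p,135).round(1) for p in [(271,280),(307,281),(270,393),(306,395)]],c)
a=P(295,179,100);b=P(294.5,451,100); print('edge',a,b,(a+b)/2,np.linalg.norm(a-b),np.degrees(np.arctan2(*(a-b)[::-1])))
for q in (c,(a+b)/2): print('tool delta',T[:3,:2].T@np.array([*(q-T[:2,3]),0]))
print('toolyaw',np.degrees(np.arctan2(T[1,0],T[0,0])))
E
```

```text
tab [array([569.6, 364.2]), array([568.3, 352.6]), array([532.1, 368.4]), array([530.5, 356.5])] [550.16315137 360.43619392]
edge [599.38749915 356.10419865] [500.44738566 365.98262405] [549.91744241 361.04341135] 99.43203380052593 -5.701656608349702
tool delta [  8.32186373 -26.93262801]
tool delta [  8.03036652 -27.51924126]
toolyaw -4.392951690254792
```

Call:
carry_out(deltas=[0.008,-0.027,0.04,0,0,1.3,0.008,-0.027,0.08,0,0,1.3,0.008,-0.027,0.11,0,0,1.3,0.008,-0.027,0.13,0,0,1.3,0.008,-0.027,0.15,0,0,1.3,0.008,-0.027,0.165,0,0,1.3,0.008,-0.027,0.18,0,0,1.3,0.008,-0.027,0.19,0,0,1.3,0.008,-0.027,0.193,0,0,1.3,0.008,-0.027,0.193,0,0,1.3,0.008,-0.027,0.193,0,0,1.3], claw=0.04)

```text
time_s: 10.8
tool_pos: [551.1, 361.9, 79.9]
orientation: [-0.001, 0.999, -0.049, 0.002]
wrist_force: [-0.6, 0.3, 0.2]
finger_gap: 40.0
```

Call:
carry_out(deltas=[0,0,0,0,0,0,0,0,0,0,0,0,0,0,0,0,0,0,0,0,0,0,0,0,0,0,0,0,0,0,0,0,0,0,0,0,0,0,0,0,0,0], claw=0.0, newtons=25)

```text
time_s: 11.5
tool_pos: [551.2, 361.9, 80.2]
orientation: [-0.001, 0.999, -0.049, 0.002]
wrist_force: [-0.1, -0.4, 2.0]
finger_gap: 11.6
```

The gap is 11.6 mm, so the tab is held. Lifting.

Call:
carry_out(deltas=[0,0,-0.01,0,0,0,0,0,-0.025,0,0,0,0,0,-0.045,0,0,0,0,0,-0.065,0,0,0,0,0,-0.085,0,0,0,0,0,-0.105,0,0,0,0,0,-0.13,0,0,0,0,0,-0.15,0,0,0,0,0,-0.16,0,0,0,0,0,-0.16,0,0,0,0,0,-0.16,0,0,0])

```text
time_s: 12.6
tool_pos: [550.3, 361.4, 239.7]
orientation: [-0.001, 0.999, -0.049, 0.002]
wrist_force: [-0.3, -0.2, -2.1]
finger_gap: 11.5
```

```bash
python3 - <<'E'
from h import *
T=tool(); np.save('T5.npy',T); cap('wrist','w5.png'); s=get_state(); print(T.round(4),s['time_s'],s['finger_gap'],s['wrist_force'])
a=cv2.resize(cv2.imread('pics/w5.png')[60:384,130:400],None,fx=1.85,fy=1.85,interpolation=cv2.INTER_CUBIC)
cv2.imwrite('pics/w5c.png',a)
# target
m=np.array([578.4,-147.4]); print('delta to slot (TCP over it)',T[:3,:2].T@np.array([*(m-T[:2,3]),0]))
E
```

```text
[[ 9.951000e-01 -9.860000e-02  3.700000e-03  5.503178e+02]
 [-9.860000e-02 -9.951000e-01  2.500000e-03  3.613855e+02]
 [ 3.500000e-03 -2.900000e-03 -1.000000e+00  2.396862e+02]
 [ 0.000000e+00  0.000000e+00  0.000000e+00  1.000000e+00]] 12.65 11.86326466390623 [ 0.71598224 -0.03683077 -1.85958144]
delta to slot (TCP over it) [ 78.12110387 503.53451073]
```

View pics/w5c.png

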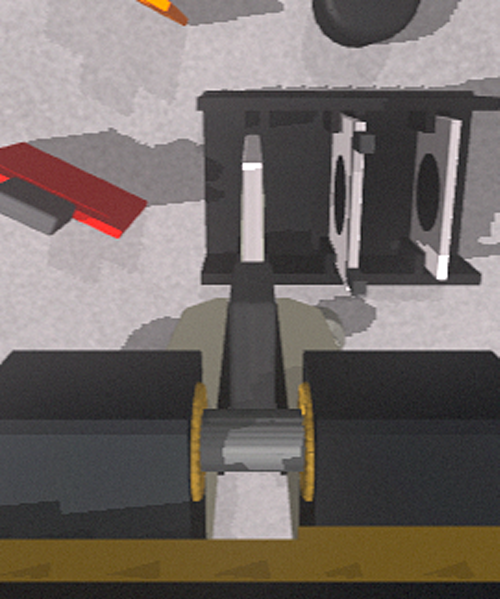

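```bash
python3 - <<'E'
from h import *
K,E=cam('wrist',np.eye(4))   # tool frame
for y in (164,166,168):
    print(onplane(K,E,(130+252.5/1.85,60+y/1.85),-20).round(1))
print(onplane(K,E,(130+252/1.85,60+262/1.85),-55).round(1), onplane(K,E,(130+252/1.85,60+262/1.85),-20).round(1))
print(proj(K,E,[[-51,0,-20],[50,0,-20],[50,0,70],[20,0,-55]]).round(1), 'obs top end v',60+166/1.85,'bottom end v',60+135/1.85)
E
```

```text
[ 48.7   0.8 -20. ]
[ 48.1   0.8 -20. ]
[ 47.5   0.8 -20. ]
[ 30.1   0.6 -55. ] [ 18.8   0.6 -20. ]
[[265.3 308.8]
 [265.  146.1]
 [265.4 130.9]
 [264.9 222.9]] obs top end v 149.72972972972974 bottom end v 132.97297297297297
```

The plate is held square: its centre is about (-1.7, 0.7) mm in tool axes. I carry it over the slot.

Call:
carry_out(deltas=[0.002,0.01,0,0,0,0,0.005,0.03,0,0,0,-0.5,0.01,0.06,0,0,0,-1.25,0.015,0.095,0,0,0,-1.25,0.021,0.13,0,0,0,-1.25,0.027,0.17,0,0,0,-1.25,0.033,0.21,0,0,0,-1.25,0.04,0.25,0,0,0,-1.25,0.046,0.29,0,0,0,-1.25,0.052,0.33,0,0,0,-1.25,0.059,0.37,0,0,0,-1.25,0.064,0.405,0,0,0,-1.25,0.069,0.435,0,0,0,-1.25,0.073,0.46,0,0,0,-1.25,0.076,0.48,0,0,0,-1.25,0.078,0.493,0,0,0,-1.25,0.08,0.5,0,0,0,-1.25,0.08,0.503,0,0,0,-1.25,0.08,0.503,0,0,0,-1.25,0.08,0.503,0,0,0,-1.25])

```text
time_s: 14.65
tool_pos: [580.0, -146.5, 237.9]
orientation: [-0.001, 0.999, -0.038, 0.001]
wrist_force: [-0.6, 0.1, -2.2]
finger_gap: 12.2
```

```bash
python3 - <<'E'
from h import *
T=tool(); np.save('T6.npy',T); cap('wrist','w6.png'); s=get_state(); print(T.round(4),s['time_s'],s['finger_gap'],s['wrist_force'])
c=T[:3,:3]@[-1.7,.7,0]+T[:3,3]; e=np.array([578.4,-147.4])-c[:2]
print('plate centre',c,'err tool',T[:2,:2].T@e,'yaw',np.degrees(np.arctan2(T[1,0],T[0,0])))
E
```

```text
[[ 9.971000e-01 -7.610000e-02  2.400000e-03  5.799830e+02]
 [-7.610000e-02 -9.971000e-01  2.100000e-03 -1.464690e+02]
 [ 2.200000e-03 -2.300000e-03 -1.000000e+00  2.379154e+02]
 [ 0.000000e+00  0.000000e+00  0.000000e+00  1.000000e+00]] 14.7 11.924260243811936 [ 0.92928392 -0.3251293  -0.8849878 ]
plate centre [ 578.23466264 -147.03754165  237.91008208] err tool [0.19244875 0.34882063] yaw -4.365779451297236
```

Call:
carry_out(deltas=[0,0,0.02,0,0,0,0,0,0.045,0,0,0,0,0,0.065,0,0,0,0,0,0.08,0,0,0,0,0,0.083,0,0,0,0,0,0.088,0,0,0,0,0,0.093,0,0,0,0,0,0.098,0,0,0,0,0,0.103,0,0,0,0,0,0.108,0,0,0,0,0,0.108,0,0,0])

```text
time_s: 15.8
tool_pos: [580.0, -146.4, 129.1]
orientation: [-0.001, 0.999, -0.038, 0.001]
wrist_force: [0.1, -2.0, -2.5]
finger_gap: 11.8
```

Call:
carry_out(deltas=[0,0.001,0.005,0,0,0,0,0.001,0.01,0,0,0,0,0.001,0.015,0,0,0,0,0.001,0.02,0,0,0,0,0.001,0.025,0,0,0,0,0.001,0.03,0,0,0,0,0.001,0.035,0,0,0,0,0.001,0.04,0,0,0,0,0.001,0.04,0,0,0])

```text
time_s: 16.7
tool_pos: [579.3, -147.0, 88.1]
orientation: [-0.001, 0.999, -0.038, 0.0]
wrist_force: [-1.2, -0.8, -1.9]
finger_gap: 11.9
```

Call:
carry_out(deltas=[0,0,0.002,0,0,0,0,0,0.004,0,0,0,0,0,0.006,0,0,0,0,0,0.007,0,0,0,0,0,0.007,0,0,0])

```text
time_s: 17.2
tool_pos: [579.5, -147.1, 82.3]
orientation: [-0.001, 0.999, -0.038, 0.0]
wrist_force: [-5.0, 1.0, 5.8]
finger_gap: 11.5
```

Call:
carry_out(deltas=[0,0,0.001,0,0,0,0,0,0.001,0,0,0])

```text
time_s: 17.4
tool_pos: [579.5, -147.2, 82.3]
orientation: [-0.001, 0.999, -0.038, 0.0]
wrist_force: [-3.9, 1.0, 5.4]
finger_gap: 11.9
```

Call:
carry_out(deltas=[0,0,0,0,0,0,0,0,0,0,0,0,0,0,0,0,0,0,0,0,0,0,0,0,0,0,0,0,0,0,0,0,0,0,0,0], claw=0.04)

```text
time_s: 18.0
tool_pos: [579.5, -147.1, 82.2]
orientation: [-0.001, 0.999, -0.038, 0.0]
wrist_force: [0.3, -0.4, -0.0]
finger_gap: 40.0
```

Call:
carry_out(deltas=[0,0,-0.01,0,0,0,0,0,-0.03,0,0,0,0,0,-0.06,0,0,0,0,0,-0.1,0,0,0,0,0,-0.14,0,0,0,-0.05,0,-0.18,0,0,0,-0.08,0,-0.19,0,0,0,-0.08,0,-0.19,0,0,0,-0.08,0,-0.19,0,0,0,-0.08,0,-0.19,0,0,0])

```text
time_s: 19.0
tool_pos: [499.9, -141.4, 271.6]
orientation: [-0.001, 0.999, -0.038, 0.0]
wrist_force: [1.0, -0.8, -0.8]
finger_gap: 40.2
```

```bash
python3 - <<'E'
from h import *
T=tool(); np.save('T7.npy',T); cap('wrist','w7.png'); s=get_state(); print(T[:3,3],s['time_s'],s['wrist_force'])
for t in ['diffuser','slide_grip']: print(t,[(np.round(d['box'],1).tolist(),round(d['conf'],2)) for d in nets.boxes_of('wrist',t)][:2])
cap('scene','s7.png'); 
a=cv2.resize(cv2.imread('pics/w7.png')[20:240,185:335],(400,587),interpolation=cv2.INTER_CUBIC)
b=cv2.resize(cv2.imread('pics/s7.png')[90:200,105:180],(400,587),interpolation=cv2.INTER_CUBIC)
cv2.imwrite('pics/f7.png',np.hstack([a,b]))
E
```

```text
[ 499.86398159 -141.4067855   271.64700789] 19.05 [-0.56030852  0.0524534  -0.57307543]
diffuser [([260.4, 47.1, 274.3, 144.3], 0.74), ([205.9, 28.8, 511.9, 226.7], 0.23)]
slide_grip [([260.2, 157.9, 275.4, 227.4], 0.76), ([208.3, 24.9, 511.0, 229.0], 0.38)]
```

View pics/f7.png

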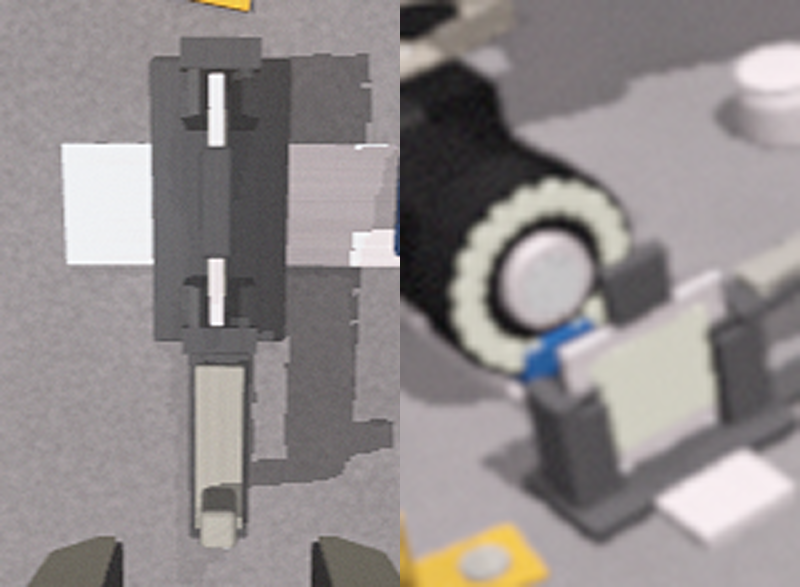

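The left view shows the plate standing in the slot, with top-edge ends at (216,73) and (216,325). The slide bar is out, its end at (219,365). I check these in millimetres.

```bash
python3 - <<'E'
from h import *
K,E=cam('wrist',np.load('T7.npy')); s=400/150
P=lambda x,y,z:onplane(K,E,(185+x/s,20+y/s),z)[:2]
a,b=P(216.5,73,102),P(216.5,326,102); m=np.array([578.4,-147.4]); ax=np.array([.9971,-.0766]); 
print(a,b,'len',np.linalg.norm(a-b),'mid err',(a+b)/2-m,'yaw',np.degrees(np.arctan2(*(a-b)[::-1])))
print('bar end along slot',(P(219,365,88)-m)@ax,'-> slide',-25-(P(219,365,88)-m)@ax)
print('before', -25-(np.array([549.7,-146.7])-m)@ax)
E
```

```text
[ 627.17137677 -151.43061951] [ 528.15985332 -143.81080172] len 99.30429698913342 mid err [-0.73438495 -0.22071061] yaw -4.400745704233619
bar end along slot -69.51358423876879 -> slide 44.513584238768786
before 3.6703899999999337
```

```bash
python3 -c "
from h import *
print(order.job_done(), get_state()['time_s'])"
```

```text
the job is handed in; nothing more can be done
the job is handed in; nothing more can be done
```

The job is handed in, at about 19 s of the 51 s limit. The slide is out, the diffuser stands in the holder's slot, and the robot has let go and moved clear.

**Slide:** I pulled it until the wrist force rose to 17.7 N, well above the stated 4 N, so I took it to be at its stop. The last picture puts it at about 44.5 mm of travel. The starting picture read 3.7 mm where 0 was expected, so the difference between the two pictures is only about 41 mm. The gripper itself moved 43.4 mm. These values disagree by a few millimetres, but all are above the 40 mm needed.

**Diffuser:** I lowered it under grip until it touched the floor (the vertical wrist force rose by about 8 N), at the height expected for fully home. The last picture puts its middle 0.8 mm from the slot's and its yaw at -4.4°, the same as the slot's. It looks upright in the scene view.

**Other plates:** Both stood in their slots in the wrist picture taken after the lift. I did not measure them again, but nothing touched them after that.

**Failed step:** My first grasp of the slide's grip closed on nothing. The pictures showed the fingertips about 24 mm behind the reported TCP, while the text says 11 mm ahead. I corrected for this, and both later grasps held, with gaps of 15.8 mm on the grip and 11.6 mm on the tab.

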